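Turn a face-down test tile over against the side of the glazing tray

ROBOT

A 7-joint arm with a two-finger parallel gripper is mounted at the origin on a cart in front of the work surface, level with it; the furniture and walls round the work are solid. World frame = base frame: x ahead of the robot, y to its left, z up, the work surface at z = 0. Lengths are in mm, angles in rad, forces in N, time in s.
With the tool pointing down it reaches from about 400 to 875 mm from the base axis. Payload 4.4 kg.
Tool frame: the origin (TCP) lies at the very end of the fingers, on their centre line; the grasp point (between the pads) lies 19 mm behind it; z points along the fingers, y is the direction in which the jaws open and shut (so a half turn about z gives the same grasp; the last joint's range is limited). The gripper opens to 85 mm and grips with 20 to 120 N. Pads are 22 mm wide; open, the fingers measure 114 mm over their backs; the gripper's body (76 mm by 85 mm) begins 54 mm behind the grasp point. The pads swing forward as they close: fully open they stand 13 mm farther back than shut.
Start: joints at [-1.181, 0.628, 0.038, 1.517, -0.027, 0.996, -0.02], TCP at [286.097, 583.666, 231.313] pointing down, gripper open.
Joint ranges: [-3.06, 3.06], [-0.37, 2.12], [-1.25, 1.32], [0.18, 2.47], [-1.1, 4.24], [0.23, 1.98], [-2.94, 2.94]. Speed limits (rad/s): [2.57, 2.57, 3.14, 3.14, 3.14, 3.14, 3.14].

INTERFACE

Orientations are given as [roll, pitch, yaw] about the fixed x, y, z axes, in that order (R = Rz(yaw) Ry(pitch) Rx(roll)).
In Python, from cell import ctrl gives the robot as it stands. The module is installed in compiled form; this text tells all that it offers.
- The arm moves only by the shell command python3 -m jog 'ROWS'. ROWS is text: rows parted by semicolons, each of 7 numbers parted by spaces: the shift along the tool's x, y, z in mm, then the turn, a rotation vector about the tool's x, y, z in degrees, then the opening, from -1 (shut) to 1 (fully open). In form: x y z wx wy wz claw; .... A call has 1 to 8 rows; each row is the pose to reach, as a shift and turn from the pose commanded when the call began, along the tool's axes at that moment; what a row does not reach only later rows make up. A row lasts 1/8 s, in which the tool goes at most 62.5 mm and 10.7 degrees, less where a joint would pass 70% of its speed; a pose out of reach is approached as far as the arm can. A call with a gripper value outside its range is refused whole. The fingers move at their own pace and stop on an object; the grip force is fixed at half the most. Time passes only in rows, so rows that repeat a pose let the fingers close. It gives the time, the measured TCP pose, the force and the opening at its end, in the units of the state.
- ctrl.read_state(): the state, without advancing time (a new reading comes with each control period).
- ctrl.get_image(name): name is "side" or "top"; returns a dict with "image" (480x640x3 uint8, red, green, blue), "z_map" (480x640 float32, mm along the optical axis (not along the pixel's ray), 0 where there is no reading), "vertical_fov" (degrees; the focal length in pixels is half the picture's height over the tangent of half this angle, whatever the lens; pixels are square), "cx", "cy" (the principal point, pixels), "k1" (the pictures are not rectified: a ray, as slopes to the right and down, at radius r is drawn at 1 + k1 r^2 times it, then the intrinsics apply), "extrinsics" (4x4, takes a point from world to camera coordinates). Camera axes: x right, y down, z forward; pixel columns grow to the right and rows downward; lengths in mm; the calibration is good to about 2 mm. A picture is of the moment at which its call begins.
- ctrl.finish_job(): hands the job in, once; it reports no verdict.
The state is a dict: "clock": time; "qpos": joint angles; "qd": joint speeds; "tau": joint torques, N m; "eef_pos": TCP position; "tool_rot": TCP orientation; "force": force on the tool from outside, world axes, zero at the start; "torque": the same for the moment, N m; "width": finger opening in mm.
Only numpy, scipy, OpenCV 4.12 (cv2) and the standard library are available. Lean on these libraries where they do the work, as an engineer would, in place of code of your own. Each camera call takes 0.05 s, during which the arm holds its last target.

TASK

Of the three glaze test tiles in the tray the middle one lies face down, and its glaze has to be seen. Do not pick it up: push it against a side of the tray until it tips up on its edge, then push it on over, so that it lies flat in the tray with its glazed face up. Do not disturb the other two tiles or the things standing round the tray.

Things in the scene. Friction and masses are not known exactly. Their poses are not given: they have to be found in the camera images.
- tray: White enamelled tray, fixed. Origin under its centre, on the table; z up. Floor x +-90, y +-120, 3 mm up; on it a black rubber mat, x +-88, y +-118, top 5.5 mm up. A slippery cove (radius 20 mm) starts at the floor's edge all round and runs into sides 68 degrees steep; rim 29 mm up. Far (+x) rim: inner edge x 113, outer 119 mm. A tipped-up tile's low edge stays caught just outside the mat.
- tile: The face-down tile, loose: 55 (its x) by 42 (y) by 6.5 mm, 32 g, between the others. Origin at the centre of its plain back, which is up at the start; its z points from back to glazed face: down at first, up at the end. Its x is within 0.35 rad of the tray's. Pushed low on its near edge until the pushing face is at x 88 mm (+-4), it climbs the far cove and stays leaning on the rim at about 45 degrees, low edge at x 88, top 10 to 15 mm over the rim.
- left_tile: A like tile (55 x 42 x 6.5 mm), loose, glazed face up on the mat about 85 mm to the tray's +y side. Origin at the centre of its underside. Must not be disturbed.
- right_tile: A like tile (55 x 42 x 6.5 mm), loose, glazed face up on the mat about 85 mm to the tray's -y side. Origin at the centre of its underside. Must not be disturbed.
- beaker: Grey tapered slip beaker, loose, 69 mm wide, 92 mm tall, beyond the tray's left far corner. Origin at the centre of its foot. Must not be disturbed.
- bowl: Small glazed bowl, loose, 68 mm wide, 47 mm tall, to the right of the tray. Origin at the centre of its foot. Must not be disturbed.
- cup: Unglazed bisque cup, loose, 66 mm wide, 74 mm tall, to the right of the tray, nearer the robot than the bowl. Origin at the centre of its foot. Must not be disturbed.
- stamp: Plaster stamp with a waisted grip, loose, 42 mm wide, 52 mm tall, to the left of the tray. Origin at the centre of its foot. Must not be disturbed.
- lump: Lump of grey clay, loose, 54 x 58 x 48 mm, to the left of the tray, nearer the robot than the stamp. Origin at the centre of its underside. Must not be disturbed.
There are look-alikes about, which are no part of the job. Leave any orange look-alike of the tile alone.

How it is judged:
By the outcome, as a careful person would: the job done as asked, in the order asked, and still so for the second after the job is handed in, with the robot touching nothing.
It also fails if it takes over 45 s, if anything falls off the work surface, if the arm or the gripper's body presses on something with over 40 N, if the wrist force passes 120 N, or if a joint passes its speed limit or range.

## Working session

There is one attempt and no reset: what is moved stays moved. The work goes in short steps, Python scripts to look and compute and a shell command to move; the robot and the scene stay as the last step left them, time stands still between calls to the robot, and variables do not carry over. Pictures are saved under pics/ and viewed, and the job is handed in when it is done.

```bash
mkdir -p pics
cat > h.py <<'E'
import numpy as np, cv2
from cell import ctrl
def grab(n):
    d=ctrl.get_image(n); return d
def K(d):
    f=240/np.tan(np.radians(d["vertical_fov"]/2)); return f
def proj(d,P):
    P=np.atleast_2d(P); E=np.array(d["extrinsics"]); c=P@E[:3,:3].T+E[:3,3]
    s=c[:,:2]/c[:,2:]; r2=(s**2).sum(1,keepdims=True); s=s*(1+d["k1"]*r2)
    return s*K(d)+[d["cx"],d["cy"]]
def ray(d,uv):
    uv=np.atleast_2d(np.float64(uv)); f=K(d); q=(uv-[d["cx"],d["cy"]])/f; s=q.copy()
    for _ in range(20): s=q/(1+d["k1"]*(s**2).sum(1,keepdims=True))
    E=np.array(d["extrinsics"]); R=E[:3,:3]; o=-R.T@E[:3,3]
    return o,np.c_[s,np.ones(len(s))]@R
def onplane(d,uv,z):
    o,v=ray(d,uv); return o+v*((z-o[2])/v[:,2:])
def depthpt(d,uv):
    o,v=ray(d,uv); uv=np.atleast_2d(uv).astype(int); return o+v*d["z_map"][uv[:,1],uv[:,0]][:,None]
def save(d,n,crop=None,s=1):
    im=d["image"][:,:,::-1]
    if crop: x0,y0,x1,y1=crop; im=im[y0:y1,x0:x1]
    if s!=1: im=cv2.resize(im,None,fx=s,fy=s,interpolation=cv2.INTER_CUBIC)
    cv2.imwrite("pics/"+n,im)
E
python3 - <<'E'
from h import *
for n in("top","side"):
    d=grab(n); save(d,n+"0.png"); print(n,d["vertical_fov"],d["cx"],d["cy"],d["k1"],np.round(d["extrinsics"],3))
print(ctrl.read_state())
E
```

```text
top 51.506911117013686 315.73476678201854 248.13364046713423 -0.054902601033723235 [[-2.200000e-02 -1.000000e+00 -1.200000e-02  1.237100e+01]
 [-9.820000e-01  2.400000e-02 -1.900000e-01  5.479730e+02]
 [ 1.900000e-01  7.000000e-03 -9.820000e-01  1.251916e+03]
 [ 0.000000e+00  0.000000e+00  0.000000e+00  1.000000e+00]]
side 55.98850847770464 323.8765616555079 234.3128545111133 -0.024770333497454423 [[ 1.000000e+00  1.800000e-02  5.000000e-03 -5.345710e+02]
 [ 1.500000e-02 -5.980000e-01 -8.020000e-01  4.827500e+01]
 [-1.200000e-02  8.010000e-01 -5.980000e-01  1.009174e+03]
 [ 0.000000e+00  0.000000e+00  0.000000e+00  1.000000e+00]]
{'clock': 0.1, 'qpos': array([-1.18078703,  0.62926308,  0.03845767,  1.5182624 , -0.02701441,
        0.99628354, -0.01995881]), 'qd': array([ 4.09287419e-04, -2.23864517e-03,  6.22174467e-04, -3.32685788e-03,
       -7.52344741e-04, -2.06578486e-03,  8.13456105e-05]), 'tau': array([ 2.28609686e-03, -5.64539516e+01,  1.23017907e+00, -1.93974924e+01,
        1.12262549e-02,  5.41305053e-03,  6.59407121e-06]), 'eef_pos': array([285.85513144, 583.15432958, 230.47693901]), 'tool_rot': array([-3.13989455e+00,  1.28056562e-05,  2.68580640e+00]), 'force': array([-0.03396744, -0.92633118,  0.48839724]), 'torque': array([0.03414774, 0.07098573, 0.03841526]), 'width': 85.64303909949511}
```

View pics/top0.png

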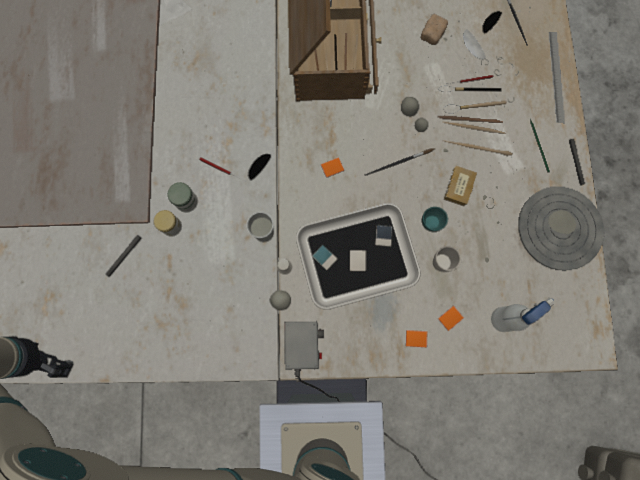

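View pics/side0.png

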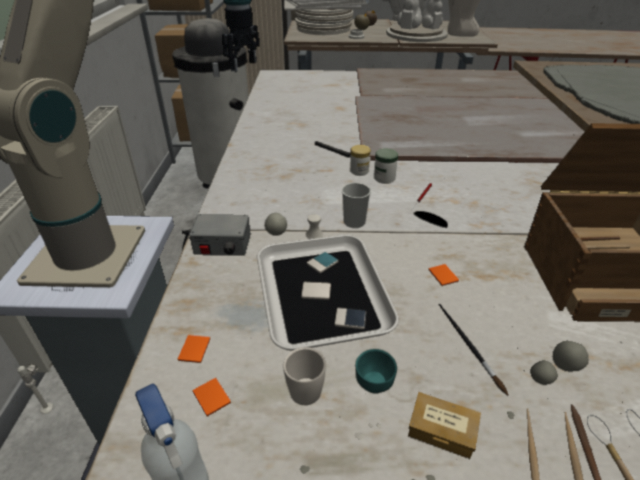

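The top view shows the tray at about (358,256). In it lie the plain pale tile at (358,261), the teal-glazed left tile at (325,257) and the navy right tile at (384,235). The orange look-alikes lie outside the tray at (332,168), (450,317) and (416,339). The only face-down one lying between the others is the plain pale tile at (358,261). I'll confirm that in a crop and measure.

```bash
cat > meas.py <<'E'
from h import *
d=grab("top"); save(d,"crop1.png",(285,195,430,315),5)
im=d["image"]; hsv=cv2.cvtColor(im,cv2.COLOR_RGB2HSV)
# mat + things in it
m=((hsv[:,:,2]<50)).astype(np.uint8); m[:195]=0;m[315:]=0;m[:,:290]=0;m[:,430:]=0
cs,_=cv2.findContours(m,cv2.RETR_EXTERNAL,cv2.CHAIN_APPROX_NONE); c=max(cs,key=cv2.contourArea)
hull=cv2.convexHull(c)[:,0,:]
w=onplane(d,hull,5.5)[:,:2].astype(np.float32)
r=cv2.minAreaRect(w); print("mat",r)
# pale middle tile
inside=np.zeros_like(m); cv2.fillConvexPoly(inside,hull,1); inside=cv2.erode(inside,np.ones((3,3)))
t=((hsv[:,:,2]>110)&(inside>0)).astype(np.uint8)
n,l,st,ce=cv2.connectedComponentsWithStats(t)
for i in range(1,n):
    if st[i,4]<20: continue
    cc,_=cv2.findContours((l==i).astype(np.uint8),cv2.RETR_EXTERNAL,cv2.CHAIN_APPROX_NONE)
    w=onplane(d,cc[0][:,0,:],12)[:,:2].astype(np.float32)
    print(st[i],ce[i],onplane(d,ce[i],12),cv2.minAreaRect(w))
E
python3 meas.py
```

```text
mat ((532.5364379882812, -111.1920166015625), (171.1016387939453, 231.2721405029297), 13.780954360961914)
[376 238  15   8 104] [383.01923077 241.63461538] [[ 569.37115104 -182.96419638   12.        ]] ((569.6170654296875, -182.9006805419922), (38.000083923339844, 19.23566436767578), 87.08060455322266)
[350 250  16  21 330] [357.42727273 260.12121212] [[ 520.32888502 -111.67853773   12.        ]] ((520.697265625, -111.95919036865234), (40.49671936035156, 54.890220642089844), 87.97406005859375)
[322 254  15  16 111] [329.01801802 261.43243243] [[518.63487309 -35.16517497  12.        ]] ((519.1989135742188, -34.472633361816406), (19.156757354736328, 40.489845275878906), 43.84838104248047)
```

View pics/crop1.png

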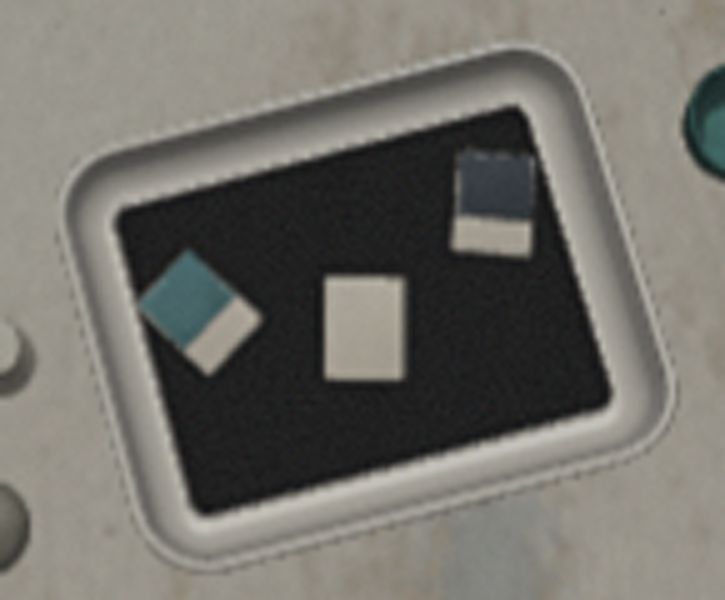

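The crop confirms it: the plain pale tile at crop (365,328) lies between the teal and navy half-glazed ones. The tray frame comes out at about (532.5, -111.2) with yaw 13.8°, and the tile sits at tray (-12, 2) with yaw about -16°. I'll push with the shut fingers, tool x along the tray's x.

```bash
cat > go.py <<'E'
# usage: go.py  x y z(tray frame, mm) [yaw rel. tray deg] : prints tool-frame shift/turn from measured pose
import sys; from h import *
from scipy.spatial.transform import Rotation as Ro
TH=np.radians(13.78); C=np.array([532.5,-111.2,0])
RT=Ro.from_euler('z',TH)
s=ctrl.read_state(); R=Ro.from_euler('xyz',s['tool_rot'])
print("t",round(float(s['clock']),2),"tray pos",RT.inv().apply(s['eef_pos']-C).round(1),"rot",np.round(s['tool_rot'],3),"F",np.round(s['force'],1),"w",round(float(s['width']),1))
a=list(map(float,sys.argv[1:]))
for i in range(0,len(a),4):
    p=RT.apply(a[i:i+3])+C
    G=Ro.from_euler('xyz',[np.pi,0,TH+np.radians(a[i+3])])
    print("target world",p.round(1),"shift",R.inv().apply(p-s['eef_pos']).round(1),"turn",np.degrees((R.inv()*G).as_rotvec()).round(2))
E
python3 go.py -40 330 200 60 -70 4 150 0
```

```text
t 0.15 tray pos [-74.1 733.2 230.6] rot [-3.14  -0.     2.686] F [-0.8  1.   0.8] w 85.5
target world [415.  199.8 200. ] shift [-284.8 -287.4   31. ] turn [-7.000e-02  6.000e-02  8.011e+01]
target world [ 463.6 -124.   150. ] shift [-470.9 -556.7   81.4] turn [-4.0000e-02  1.0000e-01  1.4011e+02]
```

```bash
python3 -m jog '-36 -36 0 0 0 10 -1;-71 -72 0 0 0 20 -1;-107 -108 0 0 0 30 -1;-142 -144 0 0 0 40 -1;-178 -180 0 0 0 50 -1;-214 -216 0 0 0 60 -1;-249 -252 0 0 0 70 -1;-285 -287 0 0 0 80 -1'; python3 go.py -70 4 120 0
```

```text
clock: 1.15
eef_pos: [415.9, 199.0, 231.4]
tool_rot: [3.142, -0.0, 1.284]
force: [0.5, -1.1, -1.0]
width: 0.1
t 1.15 tray pos [-39.4 329.1 231.4] rot [ 3.142 -0.     1.284] F [ 0.5 -1.1 -1. ] w 0.1
target world [ 463.6 -124.   120. ] shift [-296.3  137.1  111.3] turn [-1.000e-02 -2.000e-02  5.979e+01]
```

```bash
python3 -m jog '-49 23 0 0 0 10 -1;-99 46 0 0 0 20 -1;-148 69 0 0 0 30 -1;-198 91 0 0 0 40 -1;-247 114 0 0 0 50 -1;-296 137 0 0 0 59.8 -1;-296 137 50 0 0 59.8 -1;-296 137 100 0 0 59.8 -1'; python3 go.py -70 4 12 0
python3 - <<'E'
from h import *
d=grab("top"); save(d,"t2.png",(285,195,430,315),5)
d=grab("side"); save(d,"s2.png",(230,190,430,350),4)
E
```

```text
clock: 2.15
eef_pos: [465.7, -122.6, 130.3]
tool_rot: [3.141, -0.001, 0.245]
force: [0.8, 0.5, -0.6]
width: 0.3
t 2.15 tray pos [-67.6   4.9 130.3] rot [ 3.141e+00 -1.000e-03  2.450e-01] F [ 0.8  0.5 -0.6] w 0.3
target world [ 463.6 -124.    12. ] shift [ -2.5   0.7 118.3] turn [ 0.05 -0.08  0.24]
```

View pics/s2.png

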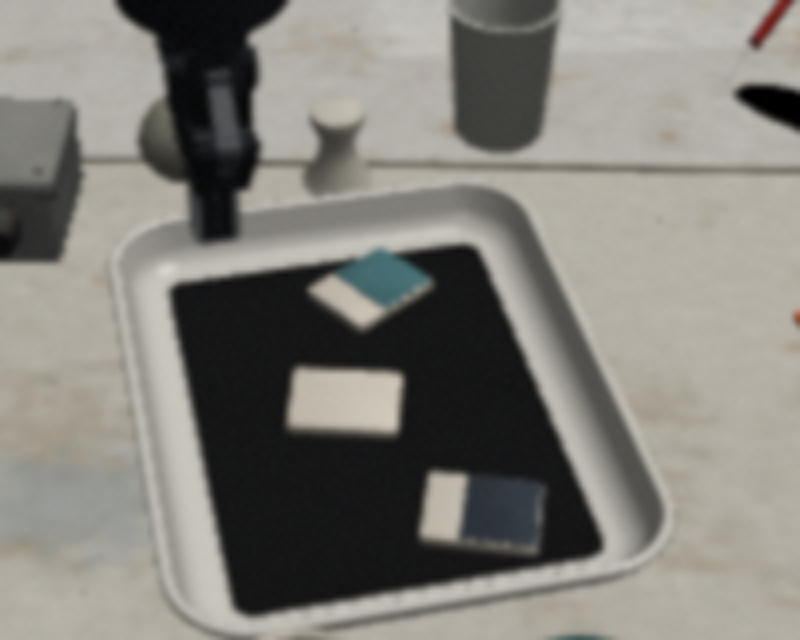

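The side view has the shut fingers above the near end of the tray at (215,235) of the crop, clear of every tile. I'll cross-check the tray pose from this view before going down.

Run:
```python
from h import *
d=grab("side"); hsv=cv2.cvtColor(d["image"],cv2.COLOR_RGB2HSV)
m=(hsv[:,:,2]<50).astype(np.uint8); m[:251]=0;m[345:]=0;m[:,:268]=0;m[:,:][:,385:]=0
cs,_=cv2.findContours(m,cv2.RETR_EXTERNAL,cv2.CHAIN_APPROX_NONE); c=max(cs,key=cv2.contourArea)
h=cv2.convexHull(c)[:,0,:]
print(cv2.minAreaRect(onplane(d,h,5.5)[:,:2].astype(np.float32)))
t=(hsv[:,:,2]>110).astype(np.uint8); n,l,st,ce=cv2.connectedComponentsWithStats(t)
i=l[289,316]; print(st[i],depthpt(d,ce[i]))
cc,_=cv2.findContours((l==i).astype(np.uint8),cv2.RETR_EXTERNAL,cv2.CHAIN_APPROX_NONE)
print(cv2.minAreaRect(onplane(d,cc[0][:,0,:],12)[:,:2].astype(np.float32)))
print(depthpt(d,[[290,290],[300,315],[330,320]]))
```

```text
((532.7359619140625, -107.56805419921875), (172.0565185546875, 232.74464416503906), 13.832357406616211)
[302 282  29  16 421] [[ 520.66996095 -109.54624332   13.33362462]]
((520.7711791992188, -107.75391387939453), (56.32331466674805, 43.682884216308594), 0.4367488920688629)
[[ 467.93364633 -106.01743318    7.3196048 ]
 [ 492.39489677 -174.62065942    8.11654289]
 [ 549.59073721 -184.77845261    6.78723418]]
```

```bash
python3 -m jog '-2.5 1 55 0 0 0 -1;-2.5 1 100 0 0 0 -1;-2.5 1 116 0 0 0 -1;-2.5 1 116 0 0 0 -1'; python3 go.py -70 4 8 0
```

```text
clock: 2.8
eef_pos: [464.0, -123.7, 16.1]
tool_rot: [3.141, -0.001, 0.246]
force: [-0.7, -1.0, 0.8]
width: -0.3
t 2.8 tray pos [-69.5   4.1  16.1] rot [ 3.141e+00 -1.000e-03  2.460e-01] F [-0.7 -1.   0.8] w -0.3
target world [ 463.6 -124.     8. ] shift [-0.5  0.1  8.1] turn [ 0.02 -0.08  0.31]
```

```bash
sed -i 's/532.5,-111.2/532.6,-109.4/' go.py; python3 -m jog '0 -2 4 0 0 0 -1;0 -2 8 0 0 0 -1;0 -2 8 0 0 0 -1'; python3 go.py -70 4 7 0 -30 4 7 0 30 4 7 0
```

```text
clock: 3.18
eef_pos: [462.8, -121.4, 7.7]
tool_rot: [3.141, -0.001, 0.246]
force: [-0.6, 0.2, -0.9]
width: 0.4
t 3.17 tray pos [-70.7   5.    7.7] rot [ 3.141e+00 -1.000e-03  2.460e-01] F [-0.6  0.2 -0.9] w 0.4
target world [ 463.7 -122.2    7. ] shift [0.6 1.  0.7] turn [ 0.02 -0.04  0.33]
target world [ 502.5 -112.7    7. ] shift [40.6  1.2  0.7] turn [ 0.02 -0.04  0.33]
target world [560.8 -98.4   7. ] shift [100.6   1.6   0.8] turn [ 0.02 -0.04  0.33]
```

```bash
python3 -m jog '8 1 0 0 0 0.3 -1;15 1 0 0 0 0.3 -1;21 1 0 0 0 0.3 -1;27 1 0 0 0 0.3 -1;33 1 0 0 0 0.3 -1;39 1 0 0 0 0.3 -1;45 1 0 0 0 0.3 -1;51 1 0 0 0 0.3 -1'; python3 go.py 77 4 7 0
python3 - <<'E'
from h import *
d=grab("top"); save(d,"t3.png",(285,195,430,315),5)
d=grab("side"); save(d,"s3.png",(230,190,430,350),4)
E
```

```text
clock: 4.18
eef_pos: [512.5, -110.0, 7.3]
tool_rot: [-3.142, 0.0, 0.241]
force: [-0.4, -0.7, 0.6]
width: -0.1
t 4.17 tray pos [-19.7   4.2   7.3] rot [-3.142  0.     0.241] F [-0.4 -0.7  0.6] w -0.1
target world [606.4 -87.2   7. ] shift [96.7  0.2  0.3] turn [-0.  0.  0.]
```

View pics/s3.png

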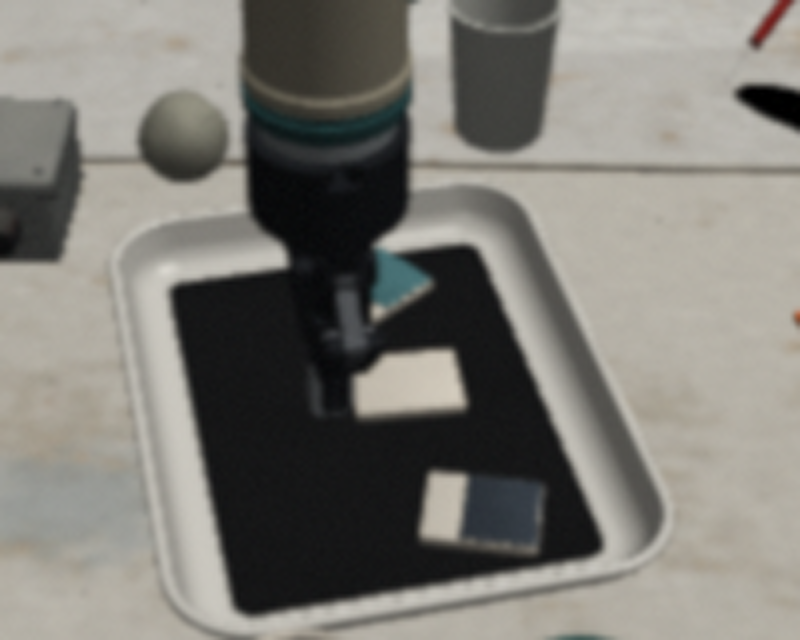

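View pics/t3.png

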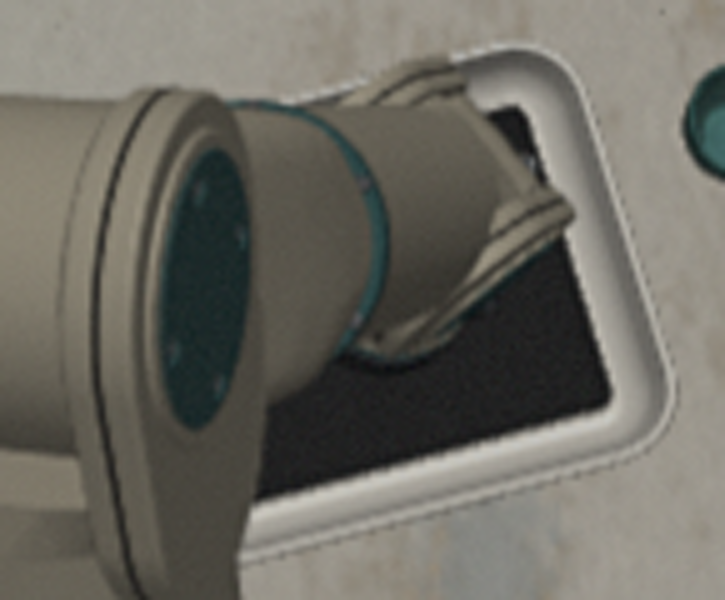

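The side view has the tile pushed ahead of the fingers, at crop (410,383), and nearly squared. Both neighbours are untouched. I'll measure its yaw and offset.

```bash
cat > tl.py <<'E'
from h import *
from scipy.spatial.transform import Rotation as Ro
RT=Ro.from_euler('z',np.radians(13.78)); C=np.array([532.6,-107.6,0]) # side-view tray centre
def tile(d,px):
    hsv=cv2.cvtColor(d["image"],cv2.COLOR_RGB2HSV); t=(hsv[:,:,2]>110).astype(np.uint8)
    n,l,st,ce=cv2.connectedComponentsWithStats(t); i=l[px[1],px[0]]; print(st[i])
    cc,_=cv2.findContours((l==i).astype(np.uint8),cv2.RETR_EXTERNAL,cv2.CHAIN_APPROX_NONE)
    w=RT.inv().apply(onplane(d,cc[0][:,0,:],12)-C)[:,:2].astype(np.float32)
    print(cv2.minAreaRect(w),w.min(0),w.max(0))
E
python3 - <<'E'
from tl import *
d=grab("side"); tile(d,(335,286))
E
```

```text
[318 277  29  17 387]
((20.926189422607422, 8.252429962158203), (45.36189651489258, 55.53144454956055), 84.97320556640625) [ -7.8917522 -15.990755 ] [50.165123 31.370922]
```

```bash
python3 -m jog '6 0 0 0 0 0 -1;12 0 0 0 0 0 -1;18 0 0 0 0 0 -1;24 0 0 0 0 0 -1;30 0 0 0 0 0 -1;36 0 0 0 0 0 -1;40 0 0 0 0 0 -1;40 0 0 0 0 0 -1'; python3 go.py 77 6 7 0
python3 - <<'E'
from tl import *
d=grab("side"); save(d,"s4.png",(230,190,430,350),4); tile(d,(350,283))
E
```

```text
clock: 5.32
eef_pos: [551.4, -100.4, 7.2]
tool_rot: [3.141, -0.0, 0.241]
force: [0.1, -0.1, -1.0]
width: 0.0
t 5.33 tray pos [20.4  4.3  7.2] rot [ 3.141 -0.     0.241] F [ 0.1 -0.1 -1. ] w 0.0
target world [606.  -85.2   7. ] shift [56.6 -1.7  0.3] turn [ 0.01 -0.02  0.03]
[     0     70    640    410 136057]
((178.2103271484375, 411.61297607421875), (1795.285888671875, 1290.9847412109375), 60.654640197753906) [-648.5627  -462.83716] [ 811.5039 1476.0176]
```

View pics/s4.png

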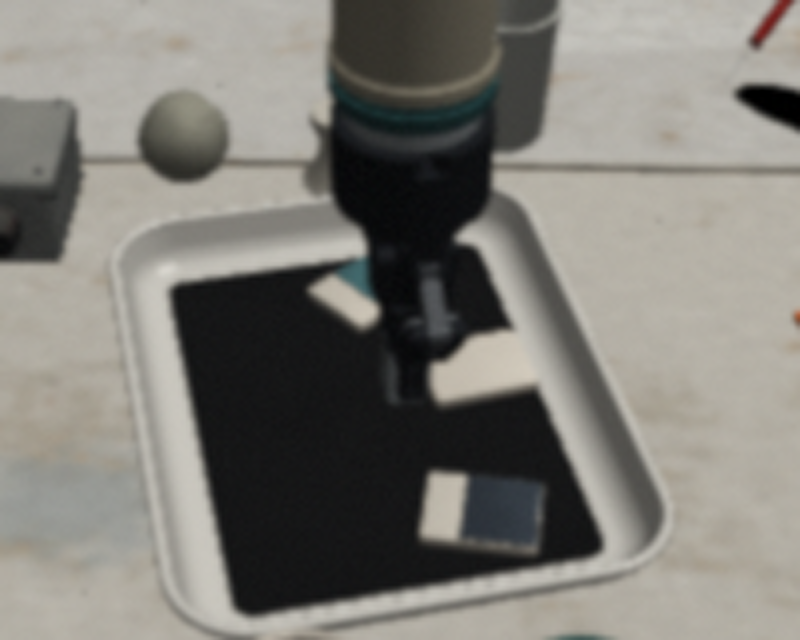

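The tile is now square to the tray and touching the far cove. I'll push on until the pushing face reaches x 88.

```bash
python3 -m jog '8 0 0 0 0 0 -1;16 0 0 0 0 0 -1;24 0 0 0 0 0 -1;32 0 0 0 0 0 -1;39 0 0 0 0 0 -1;46 0 0 0 0 0 -1;52 0 0 0 0 0 -1;57 0 0 0 0 0 -1'; python3 go.py 77 6 7 0
python3 - <<'E'
from tl import *
d=grab("side"); save(d,"s5.png",(230,190,430,350),4)
E
```

```text
clock: 6.38
eef_pos: [606.8, -86.9, 7.3]
tool_rot: [3.142, -0.0, 0.241]
force: [0.3, 0.2, -0.4]
width: 0.1
t 6.38 tray pos [77.4  4.2  7.3] rot [ 3.142 -0.     0.241] F [ 0.3  0.2 -0.4] w 0.1
target world [606.  -85.2   7. ] shift [-0.4 -1.8  0.3] turn [ 0.   -0.01  0.01]
```

View pics/s5.png

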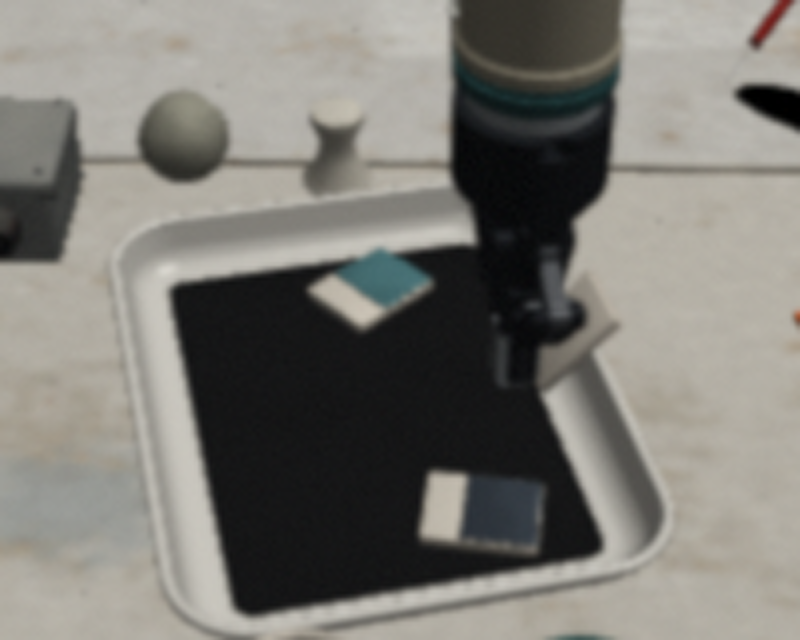

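The tile leans on the far rim with its top edge at about (600,300) in the crop, and the robot feels no load. Next I back off, rise and measure the lean.

```bash
python3 -m jog '-8 0 0 0 0 0 -1;-18 0 0 0 0 0 -1;-28 0 -15 0 0 0 -1;-28 0 -60 0 0 0 -1;-28 0 -110 0 0 0 -1;-28 0 -140 0 0 0 -1'; python3 go.py 160 6 147 0
python3 - <<'E'
from tl import *
d=grab("side"); save(d,"s6.png",(310,210,430,300),6)
# points above rim near the lean
o,v=None,None
uv=np.array([[u,w] for w in range(240,300) for u in range(340,400)])
P=depthpt(d,uv); Q=RT.inv().apply(P-C)
hs=cv2.cvtColor(d["image"],cv2.COLOR_RGB2HSV)
k=(Q[:,2]>32)&(Q[:,2]<60)&(abs(Q[:,1])<40)&(Q[:,0]>80)
print(k.sum(),Q[k].min(0),Q[k].max(0)); 
print(Q[k][np.argsort(Q[k][:,2])][-5:])
# beaker
uv=np.array([[u,w] for w in range(180,228) for u in range(335,375)]); Q=RT.inv().apply(depthpt(d,uv)-C); k=(Q[:,2]>20)&(Q[:,2]<100)
print("beaker",Q[k].min(0),Q[k].max(0))
E
```

```text
clock: 7.18
eef_pos: [579.2, -94.5, 150.8]
tool_rot: [3.141, -0.003, 0.239]
force: [0.0, -0.4, 0.1]
width: 0.0
t 7.17 tray pos [ 48.8   3.3 150.8] rot [ 3.141e+00 -3.000e-03  2.390e-01] F [ 0.  -0.4  0.1] w 0.0
target world [686.6 -65.5 147. ] shift [111.1  -2.8   4.1] turn [ 0.06 -0.18 -0.07]
187 [104.01027334 -12.14449365  32.05561423] [124.81482337  32.75864094  50.89223212]
[[121.56669934  18.40516444  49.58353964]
 [120.48603317 -10.2650382   49.91810871]
 [120.37521389   8.43191258  50.06324883]
 [121.30515539  24.30294024  50.14471324]
 [120.99037162  10.49764727  50.89223212]]
beaker [124.49392324 189.86925485  20.6946061 ] [164.15748218 249.65173826  97.9258105 ]
```

View pics/s6.png

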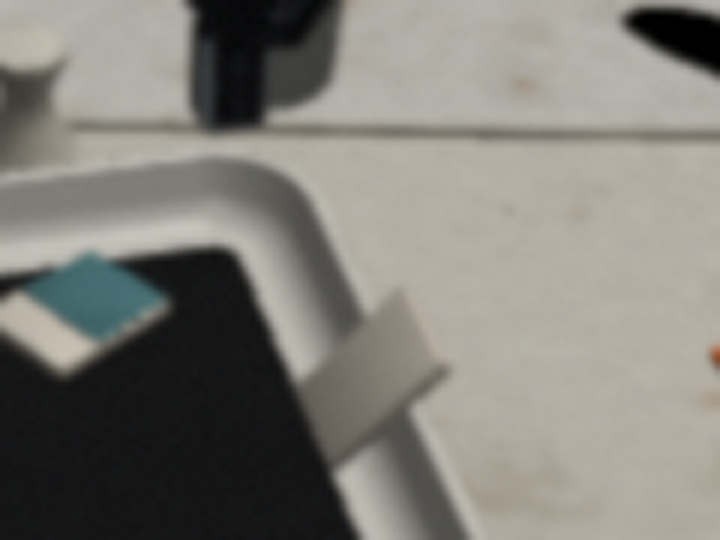

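The tile leans with its top edge at crop (425,330): tray x about 122–127, z about 48, y about 10. The beaker is at y 190 or more, well clear. I'll go over the tile and down outside the rim.

```bash
python3 -m jog '40 -2 0 0 0 0 -1;80 -4 0 0 0 0 -1;117 -6 0 0 0 0 -1;117 -6 30 0 0 0 -1;117 -6 70 0 0 0 -1;117 -6 95 0 0 0 -1;117 -6 95 0 0 0 -1'; python3 go.py 165 9.5 36 0
python3 - <<'E'
from tl import *
d=grab("side"); save(d,"s7.png",(310,180,430,300),5)
E
```

```text
clock: 8.1
eef_pos: [689.2, -59.9, 50.8]
tool_rot: [-3.14, 0.004, 0.24]
force: [0.1, -0.0, -0.5]
width: -0.1
t 8.1 tray pos [163.9  10.8  50.8] rot [-3.14   0.004  0.24 ] F [ 0.1 -0.  -0.5] w -0.1
target world [690.6 -60.9  36. ] shift [ 1.2  1.3 14.8] turn [-0.1   0.22 -0.05]
```

View pics/s7.png

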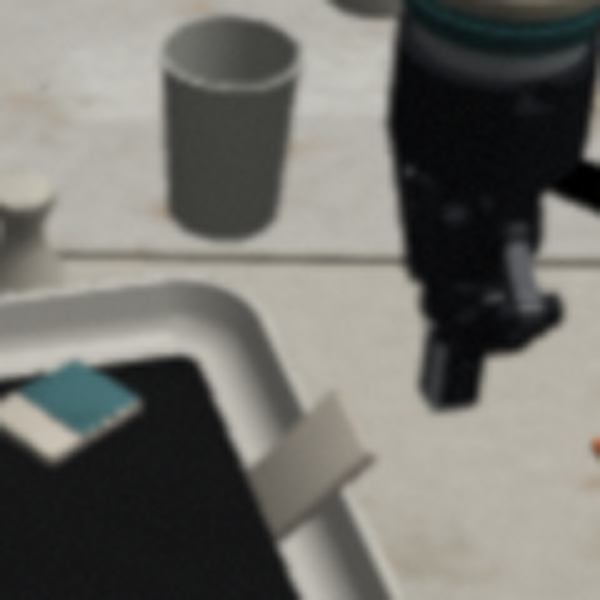

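The finger tip, at crop (450,405), stands beyond the rim and clear of the tile. I'll lower it to z 36 and push back toward the robot.

```bash
python3 -m jog '0 0 8 0 0 0 -1;0 0 15 0 0 0 -1;-8 0 15 0 0 0 -1;-16 0 15 0 0 0 -1;-22 0 15 0 0 0 -1;-27 0 15 0 0 0 -1;-32 0 15 0 0 0 -1;-37 0 15 0 0 0 -1'; python3 go.py 91 9.5 38 0
python3 - <<'E'
from tl import *
d=grab("side"); save(d,"s8.png",(310,180,430,300),5)
E
```

```text
clock: 9.15
eef_pos: [655.3, -68.8, 37.4]
tool_rot: [3.142, -0.0, 0.241]
force: [-0.1, 0.3, 0.2]
width: -0.2
t 9.15 tray pos [128.8  10.2  37.4] rot [ 3.142 -0.     0.241] F [-0.1  0.3  0.2] w -0.2
target world [618.7 -78.5  38. ] shift [-37.8   0.7  -0.6] turn [ 0.   -0.02  0.01]
```

View pics/s8.png

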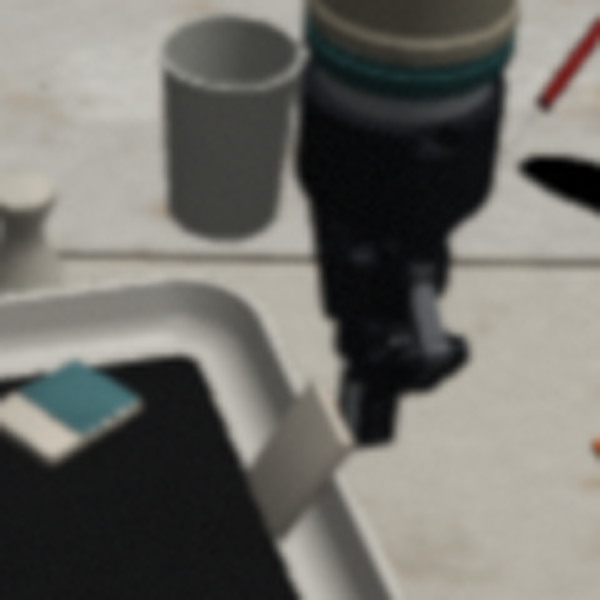

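The tile is rising against the finger, with its low edge still caught at the mat. I'll keep pushing.

```bash
python3 -m jog '-5 0 0 0 0 0 -1;-10 0 0 0 0 0 -1;-15 0 0 0 0 0 -1;-20 0 0 0 0 0 -1;-24 0 0 0 0 0 -1;-28 0 0 0 0 0 -1;-32 0 0 0 0 0 -1;-36 0 0 0 0 0 -1'; python3 go.py 91 9.5 38 0
python3 - <<'E'
from tl import *
d=grab("side"); save(d,"s9.png",(310,180,430,300),5)
E
```

```text
clock: 10.2
eef_pos: [620.2, -77.4, 37.3]
tool_rot: [3.142, -0.0, 0.241]
force: [0.1, -0.3, 0.4]
width: -0.0
t 10.2 tray pos [92.7 10.2 37.3] rot [ 3.142 -0.     0.241] F [ 0.1 -0.3  0.4] w -0.0
target world [618.7 -78.5  38. ] shift [-1.7  0.7 -0.7] turn [ 0.   -0.    0.01]
```

View pics/s9.png

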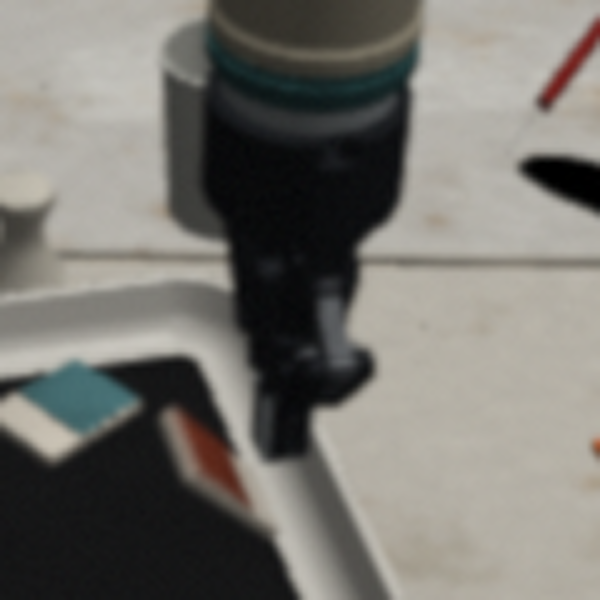

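The tile is past vertical and falling, with its glaze (rust red) showing at crop (215,455). I'll lift clear and look.

```bash
python3 -m jog '0 0 0 0 0 0 -1;3 0 -20 0 0 0 -1;3 0 -60 0 0 0 -1;3 0 -110 0 0 0 -1;3 0 -150 0 0 0 -1;40 0 -180 0 0 0 -1;90 0 -180 0 0 0 -1;90 0 -180 0 0 0 -1'
python3 - <<'E'
from tl import *
d=grab("side"); save(d,"s10.png",(230,190,430,350),4)
d=grab("top"); save(d,"t10.png",(245,155,465,320),3.5)
print(ctrl.read_state()['clock'])
E
```

```text
clock: 11.25
eef_pos: [710.9, -53.3, 216.6]
tool_rot: [-3.142, -0.002, 0.245]
force: [-1.3, 0.7, -0.7]
width: -0.1
11.35
```

View pics/s10.png

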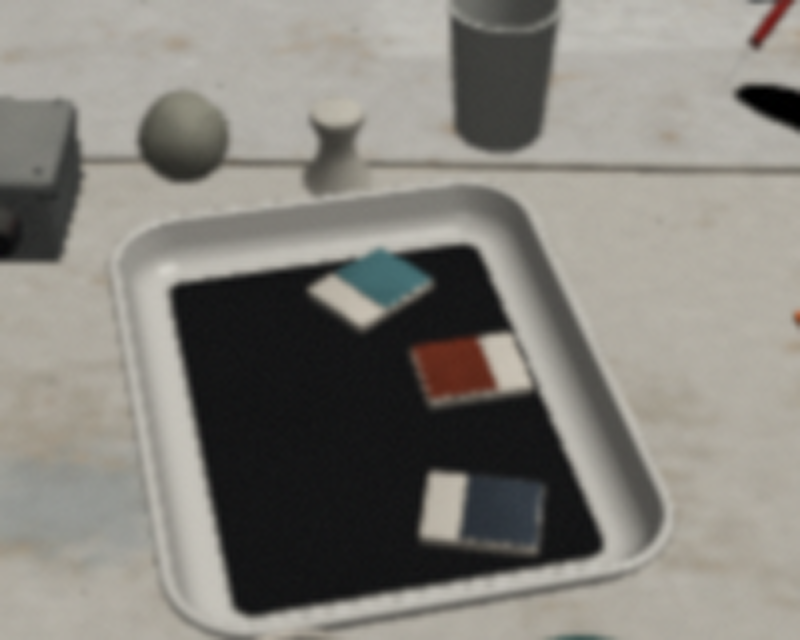

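View pics/t10.png

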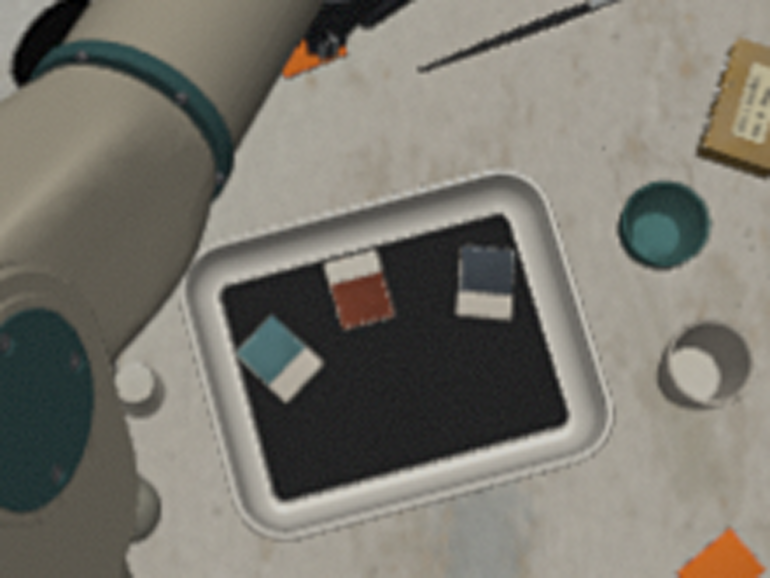

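Both views show the tile glaze up (rust red and white) on the mat, at side crop (470,370), with its neighbours in place. One flatness check, then I hand in.

```bash
python3 - <<'E'
from tl import *
d=grab("side")
uv=np.array([[u,w] for w in range(277,288) for u in range(338,359)]); Q=RT.inv().apply(depthpt(d,uv)-C)
A=np.c_[Q[:,:2],np.ones(len(Q))]; s=np.linalg.lstsq(A,Q[:,2],rcond=None)[0]; print("slope deg",np.degrees(s[:2]),"median z",np.median(Q[:,2]),Q.min(0),Q.max(0))
a=cv2.imread("pics/s2.png").astype(int); b=cv2.imread("pics/s10.png").astype(int); D=abs(a-b).max(2)
for n,(x0,y0,x1,y1) in dict(left=(300,240,440,335),right=(410,460,555,560),stamp=(300,90,370,195),beaker=(445,0,560,155)).items(): print(n,"mean diff",D[y0:y1,x0:x1].mean().round(1),"max",D[y0:y1,x0:x1].max())
E
python3 -c "
from cell import ctrl; s=ctrl.read_state(); print(s['clock'],s['force']); print(ctrl.finish_job())"
```

```text
slope deg [-11.89435029 -49.20086597] median z 14.355601712239949 [-145.15405273 -646.50788481   11.15438271] [ 80.7917343   27.78475529 644.83700951]
left mean diff 2.3 max 6
right mean diff 2.0 max 6
stamp mean diff 2.9 max 6
beaker mean diff 2.2 max 6
11.4 [-0.39077213 -0.13195745 -0.57532929]
the job is handed in; nothing more can be done
None
```

The middle tile now lies in the tray with its rust-red glazed face up, and the job is handed in at 11.4 s. I pushed it with shut fingers up the far cove until it leaned on the rim. I then went round outside the rim and pushed its top back over until it fell onto the mat.

- **Result:** both cameras show the tile glaze up, square to the tray, near the far edge of the mat. The arm was well clear at about 217 mm up, and every force reading I took was near zero.
- **Neighbours:** before and after side pictures of the two other tiles, the stamp and the beaker differ only by image noise. The lump, bowl and cup show no visible change; I checked those only by eye.
- **Checks that fell short:** the flatness check with depth readings was spoiled by bad readings, some hundreds of mm off, and I ran the hand-in without repeating it. Its median height was 14 mm, against the 12 mm expected for a flat tile. That the tile lies flat therefore rests on the pictures.
- **Disagreement:** the two cameras differed by about 3.6 mm on the tray's y position, so I used the average.

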